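Set the laminator for thick pouches and start it

TASK

Get the laminator ready for thick pouches: with a fingertip, push its flat thickness lever away from you, past the first notch, all the way to the far stop. Only then press the round start button fully down and let it spring back. Leave the round roller-release knob and everything else lying about where they are.

Things in the scene. Friction and masses are not known exactly. Their poses are not given: they have to be found in the camera images.
- laminator: White laminator with black base, fixed; 150 mm deep (its x), 380 wide (its y), top 85 mm above the table. Origin: centre of its underside; x points out of its back, away from the robot; turned up to 0.25 rad. On its top at x = 0 and y = -120, 0, +120 mm stand three modules in varying order: thickness lever, roller release, start button. A 25 mm lip juts out under its feed mouth (-x side).
- selector (a joint): Thickness lever along its track, m: 0 = near stop (off, its start), 0.025 = first notch (thin), 0.050 = far stop (thick); grows as it slides away from the robot along the laminator's +x. A spring clicks it into the nearest of the three: leaving the near stop or the first notch takes about 4.5 N; past about 0.041 it snaps to the far stop by itself.
- selector_tip (a point): Centre of the top edge of the thickness lever, moving with it, axes as the laminator's. The lever is a flat upright black paddle, 8 mm thick (x), 26 wide (y), standing 34.5 mm above its grey track block, which is 110 mm long (x), 44 wide, 12 high, upper face 97 mm above the table, with three pairs of white ticks beside the slot. Nothing else stands on the track.
- release (a joint): Position of the roller release along its short track, 0 to 0.030 m, with plain friction; starts anywhere and must stay there.
- release_top (a point): Centre of the top of the roller release: a short round black knob, 20 mm across and 18 mm tall, on a grey track block 80 mm long, 44 mm wide and 12 mm high with two pairs of ticks. To be left alone.
- start (a joint): Travel of the start button in m: 0 = out, 0.006 = fully down (takes 5 N; springs back when let go).
- start_top (a point): Centre of the upper face of the start button, 22 mm above the laminator's top when out: a round black push button, 24 mm across, in a grey housing 12 mm high. Pressed straight down; the point moves with it.
- stamp: Loose wooden rubber stamp, upright, 22 mm across, 45 mm tall; stands on the laminator's top between two of the modules. Origin at the centre of its underside (nothing to do with it; leave it where it is).
- mug: Loose white mug, 80 mm across, 92 mm tall, beside the laminator. Origin at the centre of its underside (nothing to do with it; leave it where it is).
- tape_roll: Loose roll of brown packing tape lying flat, 100 mm across, 48 mm tall, beside the laminator. Origin at the centre of its underside (nothing to do with it; leave it where it is).
- note_block: Loose block of paper notes, 76 x 76 x 30 mm, behind the laminator. Origin at the centre of its underside (nothing to do with it; leave it where it is).
- stapler: Loose desk stapler, 130 mm long, 40 mm wide, 60 mm tall, behind the laminator. Origin at the centre of its underside (nothing to do with it; leave it where it is).
- screwdriver: Loose screwdriver, 180 mm long, lying on the table. Origin at the centre of its underside (nothing to do with it; leave it where it is).
- cleaner: Loose white spray-cleaner bottle with grey cap, 54 mm across, 150 mm tall. Origin at the centre of its underside (nothing to do with it; leave it where it is).

How it is judged:
By the outcome, as a careful person would: the job done as asked, in the order asked, and still so for the second after the job is handed in, with the robot touching nothing.
It also fails if it takes over 38 s, if anything falls off the work surface, if the arm or the gripper's body presses on something with over 40 N, if the wrist force passes 120 N, or if a joint passes its speed limit or range.

ROBOT

A 7-joint arm with a two-finger parallel gripper is mounted at the origin on the work surface. World frame = base frame: x ahead of the robot, y to its left, z up, the work surface at z = 0. Lengths are in m, angles in rad, forces in N, time in s.
With the tool pointing down it reaches from about 0.425 to 0.875 m from the base axis. Payload 4.7 kg.
Tool frame: the origin (TCP) lies midway between the tips of the shut fingers; the grasp point (between the pads) lies 19 mm behind it; z points along the fingers, y is the line along which they close (so a half turn about z gives the same grasp; the last joint's range is limited). The gripper opens to 87 mm and grips with 3 to 60 N. Pads are 19 mm wide; open, the fingers measure 117 mm over their backs; the gripper's body (75 mm by 190 mm) begins 51 mm behind the grasp point.
Start: joints at [1.293, 0.321, -0.07, 1.45, 0.023, 1.371, -0.057], TCP at [0.187, -0.623, 0.223] pointing down, gripper open.
Joint ranges: [-2.86, 2.86], [-0.3, 2.09], [-1.38, 1.24], [0.06, 2.45], [-1.56, 4.7], [0.09, 2.05], [-2.69, 2.69]. Speed limits (rad/s): [2.57, 2.57, 3.14, 3.14, 3.14, 3.14, 3.14].

INTERFACE

Orientations are given as a unit quaternion [x, y, z, w].
In Python, from plant import manip gives the robot as it stands. The module is installed in compiled form; this text tells all that it offers.
- The arm moves only by the shell command python3 -m creep 'ROWS' [FORCE]. ROWS is JSON, a list of rows, each a list of 7 numbers: the shift along the world's x, y, z in mm, then the turn, a rotation vector about the world's x, y, z in rad, then the opening, from 0 (shut) to 1 (fully open). In form: [[x, y, z, wx, wy, wz, grip], ...]. A call has 1 to 20 rows; each row is the pose to reach, as a shift and turn from the pose commanded when the call began; what a row does not reach only later rows make up. A row lasts 1/10 s, in which the tool goes at most 50 mm and 8.59 degrees, less where a joint would pass 70% of its speed; a pose out of reach is approached as far as the arm can. A call with a gripper value outside its range is refused whole. The fingers move at their own pace and stop on an object; FORCE is the grip in N (left out, the last holds). Time passes only in rows, so rows that repeat a pose let the fingers close. It gives the time, the measured TCP pose, the force, the opening and the grip force at its end, in the units of the state.
- manip.get_state(): the state, without advancing time (a new reading comes with each control period).
- manip.snapshot(name): name is "side" or "top" or "wrist"; returns a dict with "color" (400x640x3 uint8, blue, green, red), "fx", "fy", "cx", "cy" (pixels), "D" ([k1, k2, p1, p2, k3] as OpenCV has them; the pictures are not rectified), "position" and "attitude" of the camera in the world. Camera axes: x right, y down, z forward; pixel columns grow to the right and rows downward; lengths in m; the calibration is good to about 2 mm. A picture is of the moment at which its call begins. There is no depth.
- manip.job_done(): hands the job in; it is judged then, once.
The state is a dict: "t": time; "joint_pos": joint angles; "joint_vel": joint speeds; "joint_efforts": joint torques, N m; "tcp_pos": TCP position; "orientation": TCP orientation; "ft_force": force on the tool from outside, world axes, zero at the start; "wrist_torque": the same for the moment, N m; "grip_width": finger opening in m; "grip_force": force on a finger pad.
Only numpy, scipy, OpenCV 4.12 (cv2) and the standard library are available. Lean on these libraries where they do the work, as an engineer would, in place of code of your own. Each camera call takes 0.05 s, during which the arm holds its last target. There are 200 camera calls.

## Working session

There is one attempt and no reset: what is moved stays moved. The work goes in short steps, Python scripts to look and compute and a shell command to move; the robot and the scene stay as the last step left them, time stands still between calls to the robot, and variables do not carry over. Pictures are saved under pics/ and viewed, at most 10 in all, crops included, and the job is handed in when it is done.

```bash
mkdir -p pics; cat > h.py <<'E'
import numpy as np,cv2,pickle
from scipy.spatial.transform import Rotation as R
from plant import manip
def snap(n,f):
    s=manip.snapshot(n); cv2.imwrite(f'pics/{f}.png',s['color']); pickle.dump(s,open(f'pics/{f}.pkl','wb')); return s
def load(f): return pickle.load(open(f'pics/{f}.pkl','rb'))
def rot(a):
    a=np.array(a,float)
    return a if a.shape==(3,3) else R.from_quat(a).as_matrix() if a.size==4 else R.from_rotvec(a).as_matrix()
def K(s): return np.array([[s['fx'],0,s['cx']],[0,s['fy'],s['cy']],[0,0,1.]])
def plane(s,uv,z):
    p=cv2.undistortPoints(np.array(uv,float).reshape(-1,1,2),K(s),np.array(s['D'],float)).reshape(-1,2)
    d=np.c_[p,np.ones(len(p))]@rot(s['attitude']).T
    c=np.array(s['position']); return c+d*((z-c[2])/d[:,2])[:,None]
def proj(s,P):
    A=rot(s['attitude']); return cv2.projectPoints(((np.array(P,float).reshape(-1,3)-s['position'])@A),np.zeros(3),np.zeros(3),K(s),np.array(s['D'],float))[0].reshape(-1,2)
E
python3 - <<'E'
from h import *
for n in('top','side'):
    s=snap(n,n+'0'); print(n,s['position'],s['attitude'],s['fx'])
print(manip.get_state())
E
```

```text
top [0.52129356 0.03480618 1.19888547] [ 0.71497926 -0.69797107  0.02363468 -0.03290057] 384.2559113619542
side [ 0.19416125 -0.94356666  0.73154018] [ 0.84638864 -0.17229129  0.11010085 -0.49175176] 466.832427423587
{'t': 0.1, 'joint_pos': array([ 1.29309804,  0.32173941, -0.07009158,  1.45155951,  0.02264243,
        1.37082331, -0.05690043]), 'joint_vel': array([ 0.00077325, -0.00064613,  0.00061343, -0.00197226,  0.00155683,
        0.00066494, -0.00166008]), 'joint_efforts': array([ 2.63030834e-04, -4.92570055e+01, -4.05770503e-01, -3.13398135e+01,
       -6.42803684e-02,  3.94310360e-02,  5.32513332e-05]), 'tcp_pos': array([ 0.18678523, -0.62205502,  0.22157384]), 'orientation': array([ 9.89372118e-01,  1.45403071e-01, -1.92864013e-04, -8.49891261e-04]), 'ft_force': array([-0.22181846,  1.46211175, -0.05994793]), 'wrist_torque': array([ 0.02502698, -0.01344757,  0.00545313]), 'grip_force': 0.0, 'grip_width': 0.08690090539659225}
```

View pics/top0.png

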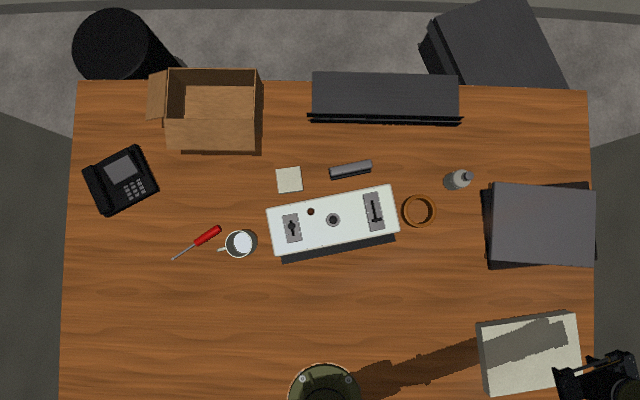

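View pics/side0.png

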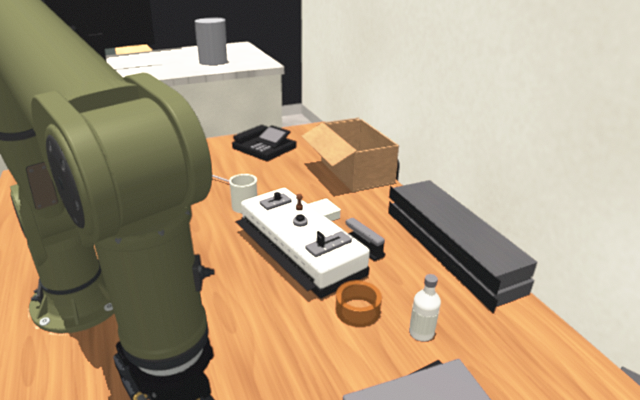

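The top view shows the lever track at about (374,212), the start button at (333,219), the release at (292,228) and the stamp at (310,211). The tape roll is at (419,211), right of the lever. The side view agrees. Next I'll measure the laminator's pose.

```bash
python3 - <<'E'
from h import *
s=load('top0'); im=s['color']
m=(im.min(2)>170).astype(np.uint8); m[:, :262]=0; m[:,405:]=0; m[:180]=0;m[270:]=0
m=cv2.morphologyEx(m,cv2.MORPH_OPEN,np.ones((3,3)))
c=max(cv2.findContours(m,0,2)[0],key=cv2.contourArea)
P=plane(s,c.reshape(-1,2),.085)
r=cv2.minAreaRect((P[:,:2]*1000).astype(np.float32)); print(r)
b=cv2.boxPoints(r)
e=[(b[i]-b[i-1]) for i in range(4)]; sh=[v for v in e if np.linalg.norm(v)<250 and v[0]>0][0]
a=np.arctan2(sh[1],sh[0]);x=np.array([np.cos(a),np.sin(a)]);y=np.array([-x[1],x[0]]);o=np.array(r[0])
print('yaw',a)
for k in(-120,0,120): print(k,o+k*y)
# grey/black blobs on top
hull=cv2.fillPoly(np.zeros_like(m),[cv2.convexHull(c)],1)
d=((im.max(2)<160)&(hull>0)).astype(np.uint8)
d=cv2.erode(hull,np.ones((5,5)))*d
n,l,st,ce=cv2.connectedComponentsWithStats(d)
for i in range(1,n):
    if st[i,4]>20:
        q=plane(s,ce[i],.097)[0,:2]*1000; print(st[i],ce[i],q,(q-o)@x,(q-o)@y)
q=plane(s,[333,219],.107)[0]*1000;print(q)
cv2.imwrite('pics/c.png',cv2.resize(im[175:275,260:440],(720,400),interpolation=cv2.INTER_CUBIC))
E
```

```text
((550.475830078125, -9.812347412109375), (137.68832397460938, 368.0283203125), 12.808670997619629)
yaw 0.22355346
-120 [ 577.07935524 -126.82624817]
0 [550.47583008  -9.81234741]
120 [523.87230492 107.20155334]
[363 191  22  41 596] [373.34228188 211.15771812] [ 577.61395813 -126.13790423] 0.6739020750759117 -119.4473083111729
[307 208   8   8  49] [310.51020408 211.10204082] [573.51093838  54.09450002] 36.629794465181234 57.209786443821635
[282 213  21  30 448] [291.90848214 227.57142857] [525.04755609 106.17260355] 0.917892734175293 118.73611025825198
[326 213  14  14 152] [332.57894737 219.46052632] [551.07100178  -9.6909675 ] 0.60727079980187 -0.01358774519742049
[552.13502076 -10.45453433 107.        ]
```

View pics/c.png

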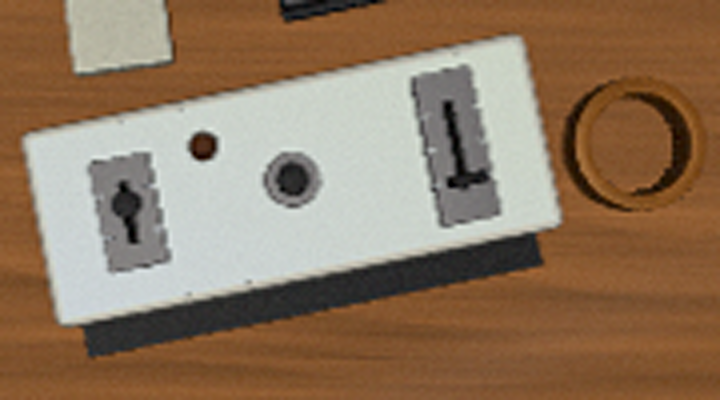

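The laminator's origin is near (551,-10) mm with a yaw of 0.223 rad. The lever stands at the near stop on the right-hand track. I'll go to hover behind it with the fingers shut.

```bash
python3 -m creep '[[30,42,0,0,0,0,0],[60,85,0,0,0,0,0],[90,127,0,0,0,0,0],[120,170,0,0,0,-0.02,0],[150,212,0,0,0,-0.03,0],[180,255,0,0,0,-0.04,0],[210,297,0,0,0,-0.05,0],[240,340,0,0,0,-0.07,0],[270,382,0,0,0,-0.07,0],[300,425,0,0,0,-0.07,0],[325,460,0,0,0,-0.07,0],[340,482,0,0,0,-0.07,0],[342,485,0,0,0,-0.07,0],[342,485,0,0,0,-0.07,0],[342,485,0,0,0,-0.07,0]]'
python3 - <<'E'
from h import *
s=snap('wrist','w1')
print(manip.get_state()['tcp_pos'],s['position'])
E
```

```text
t: 1.6
tcp_pos: [0.5281, -0.139, 0.2221]
orientation: [0.994, 0.11, -0.001, 0.0]
ft_force: [-0.0, -0.7, -0.5]
grip_width: 0.0007
grip_force: 0.0
[ 0.52802918 -0.13949702  0.22221986] [ 0.59935277 -0.12125049  0.38258417]
```

View pics/w1.png

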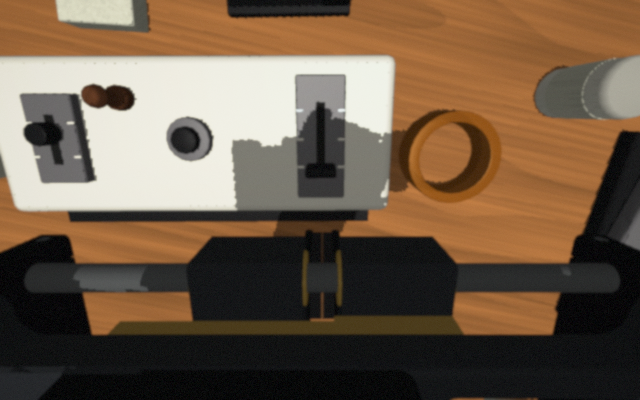

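The wrist view shows the lever at about (320,169), its track block spanning (296–345, 75–196), and the button's top at about (185,139). I'll turn these into positions.

```bash
python3 - <<'E'
from h import *
s=load('w1')
T=plane(s,[[296,75],[345,75],[344.5,197],[298,197]],.097)*1000
print(T.round(1),T.mean(0)); v=(T[0]+T[1]-T[2]-T[3])/2; print(np.linalg.norm(v),np.arctan2(v[1],v[0]))
im=s['color']; print(im[139,185],im[167,320],im[120,330])
for (u0,u1,w0,w1,z) in((300,345,160,182,.1315),(160,215,115,165,.107)):
    d=(im[w0:w1,u0:u1].max(2)<45).astype(np.uint8)
    n,l,st,ce=cv2.connectedComponentsWithStats(d); i=1+st[1:,4].argmax()
    print(st[i],ce[i]+[u0,w0],plane(s,ce[i]+[u0,w0],z)[0]*1000)
print('tip rect at pix',plane(s,[[320,165],[320,178]],.1315)*1000)
E
```

```text
[[ 624.4  -93.3   97. ]
 [ 633.5 -134.    97. ]
 [ 529.1 -159.    97. ]
 [ 519.5 -116.3   97. ]] [ 576.60548105 -125.65389866   97.        ]
107.33760943719001 0.22567677278772835
[42 43 42] [10 11 10] [62 63 63]
[  5   0  32  19 499] [320.31863727 169.75551102] [ 555.45762311 -129.97407802  131.5       ]
[ 12  12  27  26 460] [184.27826087 139.74130435] [551.09333628 -10.39349685 107.        ]
tip rect at pix [[ 559.18024829 -128.8829572   131.5       ]
 [ 548.77586225 -131.19507619  131.5       ]]
```

The two views agree. Next I'll descend behind the lever.

```bash
python3 -m creep '[[0,1,-35,0,0,0,0],[0,1,-70,0,0,0,0],[0,1,-100,0,0,0,0],[0,1,-112,0,0,0,0],[0,1,-115,0,0,0,0],[0,1,-115,0,0,0,0],[0,1,-115,0,0,0,0]]'
```

```text
t: 2.35
tcp_pos: [0.5301, -0.1371, 0.1093]
orientation: [0.994, 0.11, 0.001, 0.001]
ft_force: [0.3, 0.8, -0.6]
grip_width: 0.0001
grip_force: 0.0
```

```bash
python3 -m creep '[[5,1,0,0,0,0,0],[10,2,0,0,0,0,0],[15,3,0,0,0,0,0],[20,5,0,0,0,0,0],[25,6,0,0,0,0,0],[30,7,0,0,0,0,0],[35,8,0,0,0,0,0],[40,9,0,0,0,0,0],[45,10,0,0,0,0,0],[50,11,0,0,0,0,0],[54,12,0,0,0,0,0],[56,13,0,0,0,0,0],[56,13,0,0,0,0,0],[56,13,0,0,0,0,0]]'
python3 - <<'E'
from h import *
s=snap('wrist','w2')
cv2.imwrite('pics/w2c.png',cv2.resize(s['color'][:300,150:550],(800,600)))
E
```

```text
t: 3.75
tcp_pos: [0.585, -0.1236, 0.1076]
orientation: [0.994, 0.111, 0.0, 0.0]
ft_force: [-0.5, -0.2, -1.4]
grip_width: 0.0005
grip_force: 0.0
```

View pics/w2c.png

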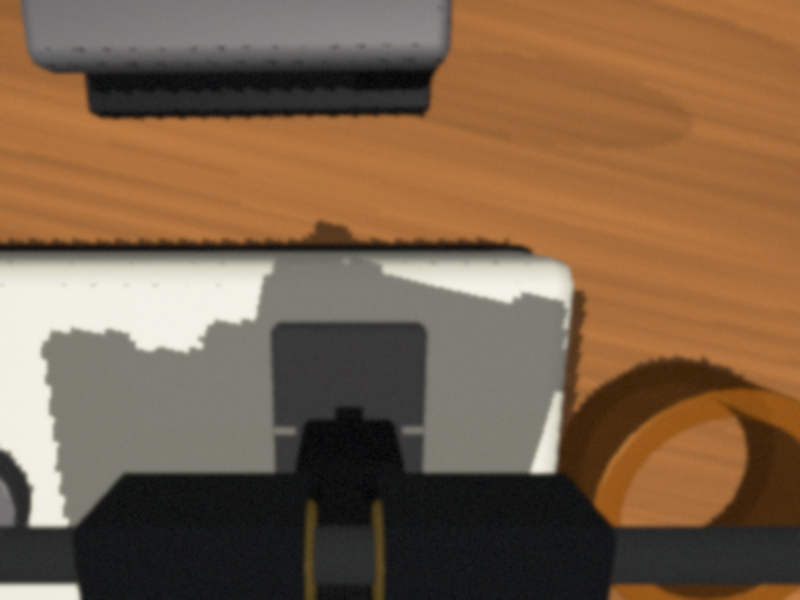

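The lever now stands at the far tick pair at about (350,430) in the crop, and the force is near zero, so it has snapped. I'll back off, rise, move above the button and check both.

```bash
python3 -m creep '[[-5,-1,0,0,0,0,0],[-10,-2,0,0,0,0,0],[-10,-2,20,0,0,0,0],[-10,-2,50,0,0,0,0],[-15,10,60,0,0,0,0],[-22,45,60,0,0,0,0],[-29,80,60,0,0,0,0],[-34,105,60,0,0,0,0],[-34,113,60,0,0,0,0],[-34,113,60,0,0,0,0],[-34,113,60,0,0,0,0]]'
python3 - <<'E'
from h import *
snap('top','t3'); s=snap('wrist','w3')
cv2.imwrite('pics/w3c.png',s['color'])
print(manip.get_state()['tcp_pos'])
print(proj(s,[[.6013,-.1207,.1315],[.577,-.126,.1315],[.551,-.0104,.107]]))
E
```

```text
t: 4.9
tcp_pos: [0.551, -0.0123, 0.1673]
orientation: [0.994, 0.11, -0.0, 0.001]
ft_force: [-0.4, -0.5, -0.6]
grip_width: 0.0002
grip_force: 0.0
[ 0.55111588 -0.01265722  0.16730222]
[[505.57186211 189.58392908]
 [499.53616958 226.01116801]
 [321.08798058 214.78260469]]
```

View pics/w3c.png

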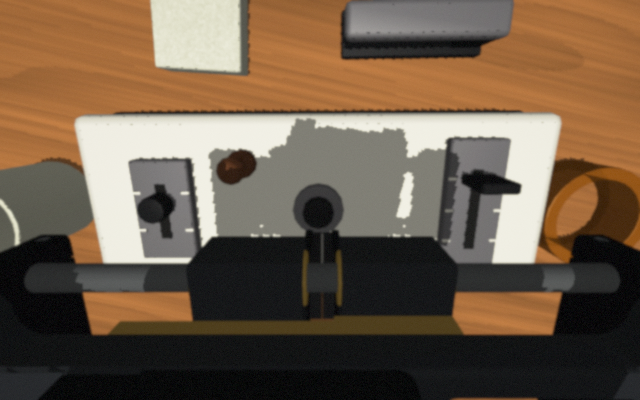

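The lever's top edge is at about (500,186). The far stop projects to (505,190), so the lever is at the far stop. The button is straight below the fingertips at (318,211). I'll press it.

```bash
python3 -m creep '[[0,2,-25,0,0,0,0],[0,2,-45,0,0,0,0],[0,2,-55,0,0,0,0],[0,2,-58,0,0,0,0],[0,2,-60,0,0,0,0],[0,2,-62,0,0,0,0],[0,2,-64,0,0,0,0],[0,2,-66,0,0,0,0],[0,2,-66,0,0,0,0],[0,2,-66,0,0,0,0]]'
```

```text
t: 6.0
tcp_pos: [0.5516, -0.009, 0.1023]
orientation: [0.994, 0.111, 0.001, 0.0]
ft_force: [-0.7, -2.1, 3.8]
grip_width: 0.0003
grip_force: 2.2
```

```bash
python3 -m creep '[[0,0,-1,0,0,0,0],[0,0,-2,0,0,0,0],[0,0,-2.5,0,0,0,0],[0,0,-2.5,0,0,0,0],[0,0,-2.5,0,0,0,0]]'
```

```text
t: 6.5
tcp_pos: [0.5517, -0.0089, 0.1012]
orientation: [0.994, 0.111, 0.001, 0.001]
ft_force: [-4.5, -2.4, 15.4]
grip_width: 0.0004
grip_force: 7.6
```

A force of 15 N at z = 0.101 means the button is on its stop. I'll lift straight up and move clear.

```bash
python3 -m creep '[[0,0,5,0,0,0,0],[0,0,15,0,0,0,0],[0,0,40,0,0,0,0],[0,0,80,0,0,0,0],[0,0,115,0,0,0,0],[-40,0,120,0,0,0,0],[-80,0,120,0,0,0,0],[-80,0,120,0,0,0,0],[-80,0,120,0,0,0,0],[-80,0,120,0,0,0,0]]'
python3 - <<'E'
from h import *
s=snap('wrist','w4'); print(manip.get_state()['ft_force'])
print(proj(s,[[.6013,-.1207,.1315],[.551,-.0104,.107]]))
E
```

```text
t: 7.5
tcp_pos: [0.4717, -0.0083, 0.2191]
orientation: [0.994, 0.111, 0.0, -0.0]
ft_force: [0.6, 0.1, 0.5]
grip_width: 0.0004
grip_force: 0.0
[-0.24809041 -0.01512265 -0.55354887]
[[511.92838506  72.62160735]
 [347.42105343 108.2028502 ]]
```

View pics/w4.png

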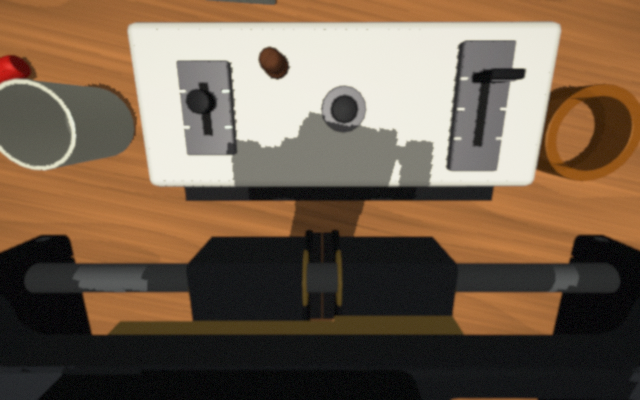

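The lever is at the far ticks at (500,74), the button is out at (344,108), and the release knob and stamp haven't moved.

```bash
python3 -c "
from plant import manip
print(manip.job_done())"
```

```text
the job is handed in; nothing more can be done
None
```

The job is handed in: I pushed the thickness lever to the far stop, then pressed the start button fully down and let it spring back; the last picture shows the release knob and stamp where they were, and the arm clear.

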